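# Tug-test a tube carrier, then turn it over

## Robot

A 6-joint arm with a two-finger parallel gripper is mounted at the origin on the work surface. World frame = base frame: x ahead of the robot, y to its left, z up, the work surface at z = 0. Lengths are in mm, angles in rad, forces in N, time in s.
With the tool pointing down it reaches from about 375 to 975 mm from the base axis. Payload 3.8 kg.
Tool frame: the origin (TCP) lies on the centre line of the jaws, within the pads' length; the fingertips stand 14 mm ahead of it and the grasp point (between the pads) lies 5 mm behind it; x points along the fingers, y is the direction in which the jaws open and shut, and the axes are right-handed (so a half turn about x gives the same grasp; the last joint's range is limited). The gripper opens to 85 mm and grips with 20 to 120 N. Pads are 22 mm wide; open, the fingers measure 114 mm over their backs; the gripper's body (76 mm by 85 mm) begins 54 mm behind the grasp point. The pads swing forward as they close: fully open they stand 13 mm farther back than shut.
Start: joints at [1.113, 0.264, 1.604, -0, 1.274, -0.037], TCP at [275.728, 616.11, 224.28] pointing down, gripper open.
Joint ranges: [-2.63, 2.63], [-0.94, 2.18], [0.31, 2.57], [-1.31, 4.45], [0, 2.66], [-2.55, 2.55]. Speed limits (rad/s): [2.57, 2.57, 3.14, 3.14, 3.14, 3.14].

## Interface

Orientations are given as a rotation vector (axis times angle).
In Python, from workcell import telemetry, imaging, order gives the robot as it stands.
- The arm moves only by the tool jog_arm, never from a script. Its argument "steps" is a list of rows, each an object with "gripper": the finger opening in m, from 0 to 0.0854; "linear": the shift along the tool's x, y, z in m, a list of three; "spin": the turn about the tool's x in degrees. In form: [{"gripper": gripper, "linear": [x, y, z], "spin": spin}, ...]. A call has 1 to 20 rows; each row shifts and turns the pose as measured when the row begins, along the tool's axes as they then stand; what a row does not reach is not made up. A row lasts 1/12 s, in which the tool goes at most 41.7 mm and 7.16 degrees, less where a joint would pass 70% of its speed; a pose out of reach is approached as far as the arm can. A call with a gripper value outside its range is refused whole. The fingers move at their own pace and stop on an object; the grip force is fixed at half the most. Time passes only in rows, so rows that do not move let the fingers close. It gives the time, the measured TCP pose, the force and the opening at its end, in the units of the state.
- telemetry.observe(): the state, without advancing time (a new reading comes with each control period).
- imaging.snapshot(name): name is "scene" or "top" or "wrist"; returns (picture, depth): 420x560x3 uint8, blue, green, red; 420x560 float32, mm along the optical axis (not along the pixel's ray), 0 where there is no reading.
- imaging.camera_params(name): a dict with "fx", "fy", "cx", "cy" (pixels), "dist" ([k1, k2, p1, p2, k3] as OpenCV has them; the pictures are not rectified), "R" (3x3) and "t" (3): a world point X has camera coordinates R X + t. Camera axes: x right, y down, z forward; pixel columns grow to the right and rows downward; lengths in mm; the calibration is good to about 2 mm. A picture is of the moment at which its call begins: read the wrist's pose just before it. camera_params takes no time and is no camera call; for the wrist camera it gives the pose at the moment of the call.
- order.close_job(): hands the job in, once; it reports no verdict.
The state is a dict: "t": time; "joint_pos": joint angles; "qd": joint speeds; "joint_efforts": joint torques, N m; "eef_pos": TCP position; "eef_rot": TCP orientation; "wrist_force": force on the tool from outside, world axes, zero at the start; "moment": the same for the moment, N m; "opening": finger opening in mm.
Only numpy, scipy, OpenCV 4.12 (cv2) and the standard library are available. Lean on these libraries where they do the work, as an engineer would, in place of code of your own. Each camera call takes 0.05 s, during which the arm holds its last target. There are 200 camera calls.

## Task

Mix the samples with the pink caps: first tug their blue carrier by its handle bar straight outwards, away from the axle, and hold the pull for about half a second with the latch visibly giving about 5 mm on its spring, to prove that it holds before you turn anything. Then swing the bar up and over the axle until the carrier lies level and upside down on the other side of its stand, and let go. Leave the white-capped carrier in the other stand as it is.

Things in the scene. Friction and masses are not known exactly. Their poses are not given: they have to be found in the camera images.
- pink_stand: White turn-over stand fixed to the bench, base 190 x 290 x 12 mm; its blue carrier holds five pink-capped tubes. Origin: centre of the underside, z up. The axle runs along the stand's own x, 65 mm up, between two posts (inner faces at x = +-75 mm, tops at 78 mm). The carrier (140 mm along x, 83 mm out from the axle, 28 mm thick) starts on the -y side and goes over the top to the +y side.
- pink_bar (a point): Middle of the pink-capped carrier's handle: a round blue bar, 10 mm diameter, parallel to the axle, 120 mm from it, on two 8 mm arms 50 mm either side of the middle (90 mm free). 34 mm open gap to the carrier; nothing outside it. 65 mm high at turn 0, 185 mm at the top of its swing. Pinch it across from above; it can turn between the fingers. Ignore its attitude.
- pink_turn (a joint): Turn of the pink-capped carrier about the axle, rad: 0 level on the stand's -y side (caps outwards), grows as the bar goes up and over, 3.14 (stop) level upside down on the +y side. Starts at 0 to 0.2. In the stand's frame the bar is at y = -R cos(turn), z = 65 mm + R sin(turn), R = 120 mm + play. Friction keeps it where it is left; swinging the bar takes 3 to 6 N.
- pink_play (a joint): How far the pink-capped carrier is pulled out of its rails against the sprung latch, m, outwards along the carrier away from the axle: 0 home, end stop at 0.009. Springs home when let go. Pull: 2 N to start, 5 N at 0.003, 7 N at 0.005, 11 N at the stop.
- white_stand: An identical stand whose carrier holds white-capped tubes, to be left alone. Same origin and axes; its carrier too starts on its own -y side.
- white_turn (a joint): Turn of the white-capped carrier, rad, measured alike; 0 at the start, leave it there.

How it is judged:
By the outcome, as a careful person would: the job done as asked, in the order asked, and still so for the second after the job is handed in, with the robot touching nothing.
It also fails if it takes over 51 s, if anything falls off the work surface, if the arm or the gripper's body presses on something with over 40 N, if the wrist force passes 120 N, or if a joint passes its speed limit or range.

## Working session

There is one attempt and no reset: what is moved stays moved. The work goes in short steps, Python scripts to look and compute and a tool call to move; the robot and the scene stay as the last step left them, time stands still between calls to the robot, and variables do not carry over. Pictures are saved under pics/ and viewed, about 8 in all and at most 12, crops included, and the job is handed in when it is done.

Besides the shell and the picture viewer there is one more tool, called as a command line: name --argument value ..., lists and objects as JSON in quotes. jog_arm: Moves the arm, as the interface text tells. Its arguments: {"type":"object","properties":{"steps":{"type":"array","items":{"type":"object","properties":{"gripper":{"type":"number"},"linear":{"type":"array","items":{"type":"number"}},"spin":{"type":"number"}}}}},"required":["steps"]}

```bash
mkdir -p pics; cat > h.py <<'E'
import numpy as np, cv2
from workcell import telemetry, imaging, order
def pts(name):
    p=imaging.camera_params(name); im,d=imaging.snapshot(name)
    np.savez('last_'+name+'.npz',im=im,d=d,**{k:np.array(v) for k,v in p.items()})
    return im,d,p
def world(p,d,uv):
    K=np.array([[p['fx'],0,p['cx']],[0,p['fy'],p['cy']],[0,0,1.]])
    uv=np.array(uv,float).reshape(-1,1,2)
    n=cv2.undistortPoints(uv,K,np.array(p['dist'],float)).reshape(-1,2)
    i=uv.reshape(-1,2).round().astype(int); z=d[i[:,1],i[:,0]]
    c=np.c_[n*z[:,None],z]
    return (c-np.array(p['t']).ravel())@np.array(p['R'])
E
python3 - <<'E'
from h import *
a=pts('scene');b=pts('top')
cv2.imwrite('pics/a.png',a[0]);cv2.imwrite('pics/b.png',b[0])
s=telemetry.observe();print(s)
print(cv2.Rodrigues(np.array(s['eef_rot']))[0].round(3))
E
```

```text
{'t': 0.1, 'joint_pos': array([ 1.11307738e+00,  2.64663840e-01,  1.60528300e+00, -2.28300304e-05,
        1.27373952e+00, -3.68892192e-02]), 'qd': array([-0.00073205, -0.00292429, -0.00316549, -0.00036888,  0.00017366,
       -0.00063977]), 'joint_efforts': array([-2.48116639e-04, -5.16706181e+01, -3.68591881e+01, -5.16049045e-05,
        6.27165733e-03,  2.19613418e-05]), 'eef_pos': array([275.43743846, 615.46751371, 223.07138219]), 'eef_rot': array([ 0.32848566,  1.54596998, -0.33170241]), 'wrist_force': array([-0.09225167,  0.1972156 , -0.67626624]), 'moment': array([-0.00500587, -0.02323547, -0.03594335]), 'opening': 85.20469488704319}
[[-0.001  0.409  0.913]
 [-0.002  0.913 -0.409]
 [-1.    -0.002 -0.   ]]
```

View pics/a.png

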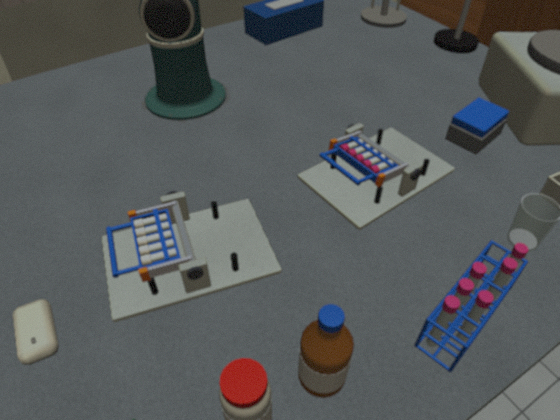

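View pics/b.png

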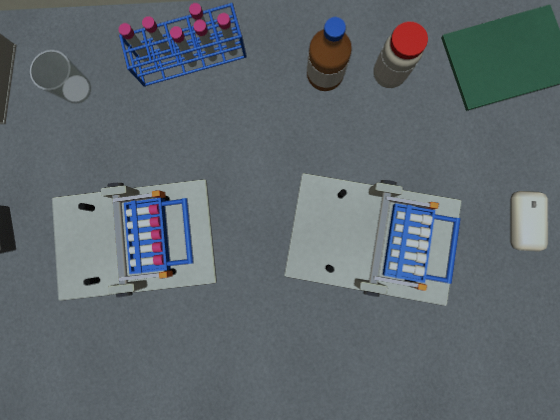

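```bash
python3 - <<'E'
from h import *
f=np.load('last_top.npz');im,d=f['im'],f['d'];p=f
q=world(p,d,[[56,200],[205,184],[212,282],[61,297],[130,230]]);print(q.round(0))
m=np.argwhere((im[:,:,0]>im[:,:,2].astype(int)+50))
m=m[(m[:,1]>115)&(m[:,1]<200)&(m[:,0]>185)&(m[:,0]<280)]
w=world(p,d,m[:,::-1])
bar=(m[:,1]>181);print(np.c_[m[bar][:,::-1],w[bar].round(0)][::6])
cv2.imwrite('pics/c.png',cv2.resize(im[170:310,40:230],None,fx=4,fy=4,interpolation=cv2.INTER_CUBIC))
E
```

```text
[[588. 368.   9.]
 [609.  88.  11.]
 [431.  77.  10.]
 [410. 353.  11.]
 [526. 206.  65.]]
[[182. 198. 584. 130.  13.]
 [183. 199. 574. 110.  83.]
 [184. 200. 572. 108.  84.]
 [185. 201. 570. 106.  84.]
 [186. 202. 569. 106.  80.]
 [182. 204. 566. 112.  81.]
 [183. 205. 564. 110.  81.]
 [183. 206. 562. 110.  84.]
 [183. 207. 561. 111.  81.]
 [183. 208. 559. 110.  82.]
 [183. 209. 557. 110.  82.]
 [184. 210. 556. 109.  82.]
 [185. 211. 554. 106.  84.]
 [186. 212. 552. 105.  82.]
 [187. 213. 551. 103.  83.]
 [183. 215. 548. 110.  83.]
 [183. 216. 546. 111.  79.]
 [183. 217. 544. 111.  81.]
 [183. 218. 543. 110.  82.]
 [183. 219. 546. 129.  12.]
 [183. 220. 544. 129.  12.]
 [184. 221. 538. 109.  83.]
 [185. 222. 536. 107.  81.]
 [186. 223. 534. 105.  84.]
 [187. 224. 533. 104.  82.]
 [188. 225. 531. 102.  83.]
 [189. 226. 529. 101.  82.]
 [189. 227. 528. 101.  79.]
 [189. 228. 526. 101.  79.]
 [189. 229. 524. 101.  80.]
 [189. 230. 523. 101.  80.]
 [189. 231. 521. 100.  82.]
 [185. 233. 518. 107.  81.]
 [186. 234. 516. 106.  82.]
 [187. 235. 515. 104.  83.]
 [188. 236. 513. 102.  82.]
 [188. 237. 511. 102.  83.]
 [188. 238. 510. 102.  83.]
 [188. 239. 508. 102.  84.]
 [188. 240. 506. 102.  83.]
 [188. 241. 505. 102.  82.]
 [189. 242. 503. 101.  82.]
 [190. 243. 501.  99.  80.]
 [186. 245. 498. 105.  83.]
 [187. 246. 497. 104.  83.]
 [188. 247. 495. 103.  81.]
 [188. 248. 493. 102.  82.]
 [188. 249. 492. 102.  82.]
 [188. 250. 490. 102.  84.]
 [188. 251. 488. 103.  81.]
 [188. 252. 487. 102.  83.]
 [189. 253. 485. 101.  83.]
 [190. 254. 483. 100.  81.]
 [191. 255. 482.  98.  80.]
 [187. 257. 479. 104.  81.]
 [187. 258. 477. 104.  81.]
 [186. 259. 475. 107.  78.]
 [192. 259. 475.  97.  79.]
 [187. 260. 474. 104.  82.]
 [182. 261. 472. 113.  82.]
 [188. 261. 472. 102.  83.]
 [183. 262. 471. 111.  80.]
 [189. 262. 471. 101.  81.]
 [184. 263. 469. 110.  80.]
 [190. 263. 469.  99.  83.]]
```

View pics/c.png

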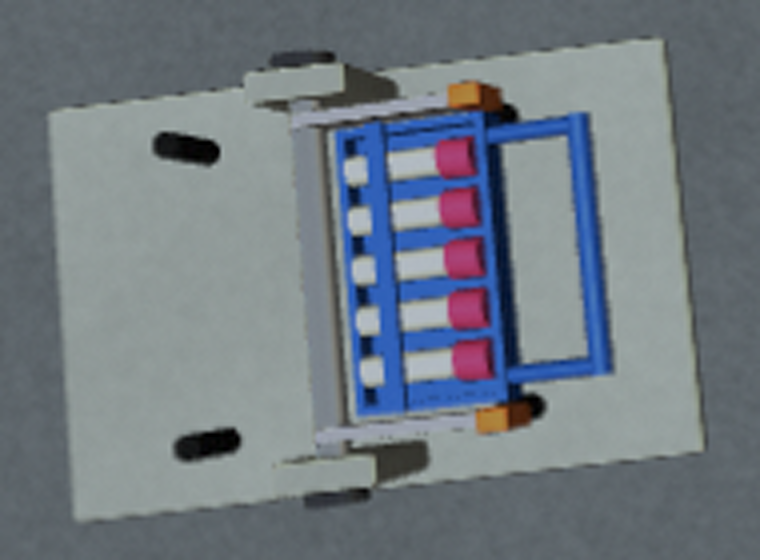

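Top view: pink stand is centred near (510, 221) with yaw about 4.5°. The bar middle is near (521, 104, 77), so turn is about 0.1. I'll go above it.

jog_arm --steps '[{"linear": [0,-0.0262,0.031]},{"linear": [0,-0.0262,0.031]},{"linear": [0,-0.0262,0.031]},{"linear": [0,-0.0262,0.031]},{"linear": [0,-0.0262,0.031]},{"linear": [0,-0.0262,0.031]},{"linear": [0,-0.0262,0.031]},{"linear": [0,-0.0262,0.031]},{"linear": [0,-0.0262,0.031]},{"linear": [0,-0.0262,0.031]},{"linear": [0,-0.0262,0.031]},{"linear": [0,-0.0262,0.031]},{"linear": [0,-0.0262,0.031]},{"spin": -7.15},{"spin": -7.15},{"spin": -7.15},{"spin": -7.15},{"gripper": 0.034},{"gripper": 0.034}]'

```text
$.steps[0]: bad value
```

```bash
cat >> h.py <<'E'
def st():
    s=telemetry.observe();R=cv2.Rodrigues(np.array(s['eef_rot']))[0]
    print('t',round(s['t'],2),'pos',s['eef_pos'].round(1),'F',s['wrist_force'].round(1),'open',round(s['opening'],1));print(R.round(3).tolist());return s,R
E
python3 - <<'E'
from h import *
s,R=st()
print('tool shift to 521,104:',R.T@(np.array([521,104,s['eef_pos'][2]])-s['eef_pos']))
print(s['joint_pos'].round(2))
a=pts('wrist');cv2.imwrite('pics/d.png',a[0])
E
```

```text
t 0.1 pos [275.4 615.5 223.1] F [-0.1  0.2 -0.7] open 85.2
[[-0.001, 0.409, 0.913], [-0.002, 0.913, -0.409], [-1.0, -0.002, -0.0]]
tool shift to 521,104: [   0.74317608 -366.52754252  433.07851191]
[ 1.11  0.26  1.61 -0.    1.27 -0.04]
```

View pics/d.png

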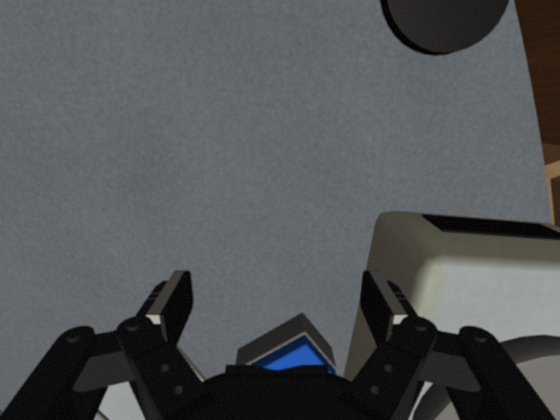

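The move was refused because every row needs all three fields; the wrist view at the start pose shows only clutter. Retrying in full form.

jog_arm --steps '[{"gripper": 0.085,"spin": 0,"linear": [0,-0.0262,0.031]},{"gripper": 0.085,"spin": 0,"linear": [0,-0.0262,0.031]},{"gripper": 0.085,"spin": 0,"linear": [0,-0.0262,0.031]},{"gripper": 0.085,"spin": 0,"linear": [0,-0.0262,0.031]},{"gripper": 0.085,"spin": 0,"linear": [0,-0.0262,0.031]},{"gripper": 0.085,"spin": 0,"linear": [0,-0.0262,0.031]},{"gripper": 0.085,"spin": 0,"linear": [0,-0.0262,0.031]},{"gripper": 0.085,"spin": 0,"linear": [0,-0.0262,0.031]},{"gripper": 0.085,"spin": 0,"linear": [0,-0.0262,0.031]},{"gripper": 0.085,"spin": 0,"linear": [0,-0.0262,0.031]},{"gripper": 0.085,"spin": 0,"linear": [0,-0.0262,0.031]},{"gripper": 0.085,"spin": 0,"linear": [0,-0.0262,0.031]},{"gripper": 0.085,"spin": 0,"linear": [0,-0.0262,0.031]},{"gripper": 0.034,"spin": -7.15,"linear": [0,0,0]},{"gripper": 0.034,"spin": -7.15,"linear": [0,0,0]},{"gripper": 0.034,"spin": -7.15,"linear": [0,0,0]},{"gripper": 0.034,"spin": -7.15,"linear": [0,0,0]},{"gripper": 0.034,"spin": 0,"linear": [0,0,0]},{"gripper": 0.034,"spin": 0,"linear": [0,0,0]}]'

```text
t: 1.73
eef_pos: [507.9, 120.4, 215.7]
eef_rot: [-0.078, 1.576, 0.068]
wrist_force: [-0.0, -0.4, 0.6]
opening: 34.0
```

```bash
python3 - <<'E'
from h import *
s,R=st()
print('tool shift to 521,104:',R.T@(np.array([521,104,s['eef_pos'][2]])-s['eef_pos']))
print(s['joint_pos'].round(2))
a=pts('wrist');cv2.imwrite('pics/e.png',a[0])
E
```

```text
t 1.73 pos [507.9 120.4 215.7] F [-0.  -0.4  0.6] open 34.0
[[-0.006, -0.093, 0.996], [-0.007, 0.996, 0.093], [-1.0, -0.006, -0.007]]
tool shift to 521,104: [  0.02472107 -17.58364598  11.47011365]
[ 0.19 -0.02  1.93 -0.01  1.23 -1.47]
```

View pics/e.png

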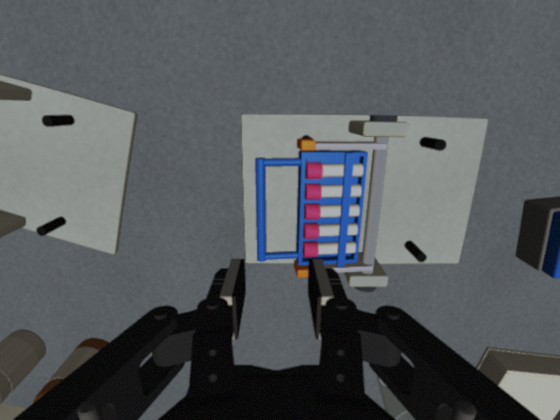

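The wrist view shows the pink bar as a vertical line at column ~261, rows 158–262, and the carrier level to its right. Next I compute its position from this view.

```bash
python3 - <<'E'
from h import *
f=np.load('last_wrist.npz');im,d=f['im'],f['d']
m=np.argwhere((im[:,:,0]>im[:,:,2].astype(int)+50)&(d>0))
m=m[(m[:,1]>252)&(m[:,1]<272)&(m[:,0]>168)&(m[:,0]<252)]
w=world(f,d,m[:,::-1]);w=w[w[:,2]>50]
print(len(w),np.median(w,0),np.percentile(w[:,2],[10,50,90]))
v=cv2.fitLine(w[:,:2].astype(np.float32),cv2.DIST_HUBER,0,.01,.01).ravel();print('bar yaw',np.degrees(np.arctan(v[1]/v[0])),v)
q=world(f,d,[[244,117],[485,122],[459,262],[247,262],[261,160],[263,258]]);print(q.round(1))
# post tops
for c in([(360,124),(400,128)],[(352,281),(382,281)]):
    print(world(f,d,c).round(1))
E
```

```text
705 [518.74189735 104.78671345  82.67481451] [81.44465199 82.67481451 83.69052714]
bar yaw 5.319611 [9.9569303e-01 9.2711397e-02 5.1940399e+02 1.0483757e+02]
[[433.1  75.   10.5]
 [408.7 354.8  13. ]
 [595.2 384.1   0.8]
 [615.7  90.5  13. ]
 [469.3 101.4  83.4]
 [572.  111.6  82.6]]
[[427.6 193.9  65.2]
 [427.1 229.1  77.5]]
[[593.8 212.3  77.1]
 [589.8 245.1  78.8]]
```

jog_arm --steps '[{"gripper": 0.034,"spin": 0,"linear": [0,-0.017,0.011]},{"gripper": 0.034,"spin": 0,"linear": [0.03,0,0]},{"gripper": 0.034,"spin": 0,"linear": [0.03,0,0]},{"gripper": 0.034,"spin": 0,"linear": [0.03,0,0]},{"gripper": 0.034,"spin": 0,"linear": [0,0,0]}]'

```text
t: 2.2
eef_pos: [523.2, 105.5, 126.7]
eef_rot: [-0.068, 1.568, 0.06]
wrist_force: [-2.4, -0.3, -1.2]
opening: 34.2
```

```bash
python3 - <<'E'
from h import *
s,R=st()
print(R.T@(np.array([519.5,104.5,73])-s['eef_pos']))
a=pts('wrist');cv2.imwrite('pics/f.png',a[0])
im,d,p=a
m=np.argwhere((im[:,:,0]>im[:,:,2].astype(int)+50)&(d>0))
w=world(p,d,m[:,::-1]);k=(abs(w[:,1]-104.5-(w[:,0]-519.5)*.092)<9)&(w[:,2]>65)&(w[:,2]<100)&(abs(w[:,0]-519)<42)
w=w[k];print(len(w),np.median(w,0),np.percentile(w[:,2],[5,50,95]),np.percentile(w[:,1]-(w[:,0]-519.5)*.092,[3,50,97]),np.percentile(w[:,0],[0,100]))
E
```

```text
t 2.2 pos [523.2 105.5 126.7] F [-2.4 -0.3 -1.2] open 34.2
[[0.002, -0.082, 0.997], [-0.005, 0.997, 0.082], [-1.0, -0.005, 0.002]]
[53.6480647  -0.45130236 -3.88542426]
1416 [514.6808809  104.54924808  82.68757345] [80.83378453 82.68757345 83.95770425] [100.64940158 104.84537559 109.00005884] [477.03845056 560.98211091]
```

View pics/f.png

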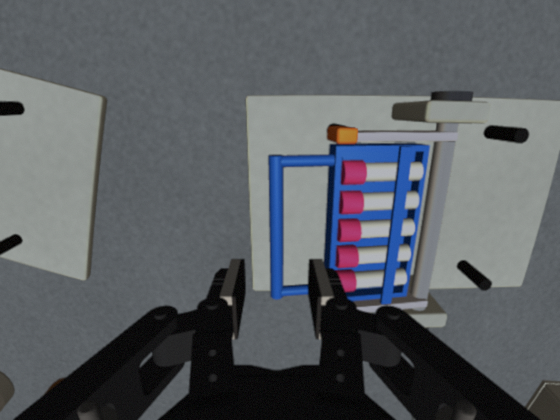

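Bar is at column 277, centred between the fingers. Descending.

jog_arm --steps '[{"gripper": 0.034,"spin": 0,"linear": [0.02,-0.0005,-0.004]},{"gripper": 0.034,"spin": 0,"linear": [0.018,0,0]},{"gripper": 0.034,"spin": 0,"linear": [0.012,0,0]},{"gripper": 0.034,"spin": 0,"linear": [0.002,0,0]},{"gripper": 0.034,"spin": 0,"linear": [0,0,0]}]'

```text
t: 2.67
eef_pos: [527.7, 107.1, 84.9]
eef_rot: [-0.063, 1.552, 0.059]
wrist_force: [-0.1, -0.1, -0.3]
opening: 34.0
```

```bash
python3 - <<'E'
from h import *
s,R=st()
print(R.T@(np.array([519.5,104.8,74])-s['eef_pos']))
E
```

```text
t 2.67 pos [527.7 107.1  84.9] F [-0.1 -0.1 -0.3] open 34.0
[[0.018, -0.078, 0.997], [-0.002, 0.997, 0.078], [-1.0, -0.004, 0.018]]
[10.79197958 -1.64087601 -8.58529143]
```

jog_arm --steps '[{"gripper": 0.034,"spin": -0.6,"linear": [0.006,-0.0016,-0.007]},{"gripper": 0.034,"spin": 0,"linear": [0.006,0,-0.002]},{"gripper": 0.034,"spin": 0,"linear": [0,0,0]},{"gripper": 0.018,"spin": 0,"linear": [0,0,0]},{"gripper": 0.018,"spin": 0,"linear": [0,0,0]}]'

```text
t: 3.08
eef_pos: [521.7, 105.4, 76.8]
eef_rot: [-0.071, 1.544, 0.068]
wrist_force: [0.4, -0.2, 0.6]
opening: 18.1
```

```bash
python3 - <<'E'
from h import *
s,R=st()
print(R.T@(np.array([519.5,104.8,74])-s['eef_pos']))
a=pts('wrist');cv2.imwrite('pics/g.png',cv2.resize(a[0][150:420,180:420],None,fx=2,fy=2))
E
```

```text
t 3.08 pos [521.7 105.4  76.8] F [ 0.4 -0.2  0.6] open 18.1
[[0.025, -0.089, 0.996], [-0.001, 0.996, 0.089], [-1.0, -0.003, 0.025]]
[ 2.71809076 -0.35329692 -2.26483874]
```

View pics/g.png

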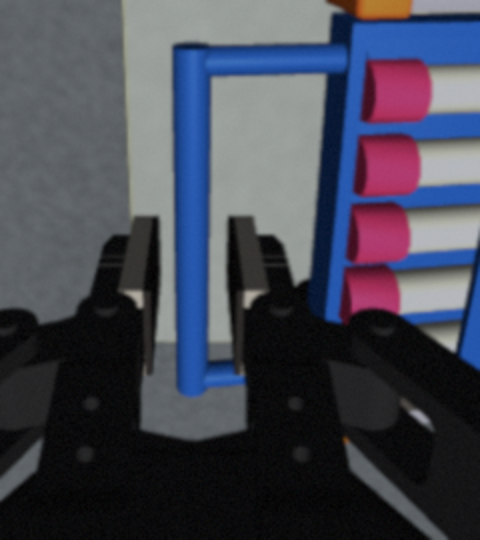

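Bar sits centred between the pads (crop col 193; pad inner edges 158/228). Last 3 mm down, then close.

jog_arm --steps '[{"gripper": 0.018,"spin": 0,"linear": [0.003,0,-0.001]},{"gripper": 0.018,"spin": 0,"linear": [0,0,0]},{"gripper": 0.004,"spin": 0,"linear": [0,0,0]},{"gripper": 0.004,"spin": 0,"linear": [0,0,0]},{"gripper": 0.004,"spin": 0,"linear": [0,0,0]},{"gripper": 0.004,"spin": 0,"linear": [0,0,0]}]'

```text
t: 3.63
eef_pos: [521.9, 104.9, 74.7]
eef_rot: [-0.072, 1.542, 0.067]
wrist_force: [0.1, -1.0, 0.6]
opening: 4.2
```

```bash
python3 - <<'E'
from h import *
s,R=st()
E
```

```text
t 3.63 pos [521.9 104.9  74.7] F [ 0.1 -1.   0.6] open 4.2
[[0.027, -0.089, 0.996], [-0.002, 0.996, 0.089], [-1.0, -0.004, 0.027]]
```

Opening 4.2 mm means the 10 mm bar isn't held. Looking.

```bash
python3 - <<'E'
from h import *
a=pts('wrist');b=pts('scene')
A=cv2.resize(a[0][150:420,180:420],None,fx=1.67,fy=1.67);B=cv2.resize(b[0][90:240,290:470],(400,333));B=cv2.copyMakeBorder(B,0,A.shape[0]-333,0,0,0)
cv2.imwrite('pics/h.png',np.hstack([A,B]))
im,d,p=a
m=np.argwhere((im[:,:,0]>im[:,:,2].astype(int)+50)&(d>0))
w=world(p,d,m[:,::-1]);k=(abs(w[:,1]-104.5-(w[:,0]-519.5)*.092)<12)&(w[:,2]>50)&(w[:,2]<110)&(abs(w[:,0]-519)<42)
w=w[k];print(len(w),np.median(w,0),np.percentile(w[:,2],[5,50,95]),np.percentile(w[:,1]-(w[:,0]-519.5)*.092,[3,50,97]),np.percentile(w[:,0],[0,100]))
E
```

```text
1734 [504.15578761 103.85057453  81.14512716] [79.26410507 81.14512716 82.48677331] [100.4465592  104.4906439  108.65289736] [477.02164267 560.85601034]
```

View pics/h.png

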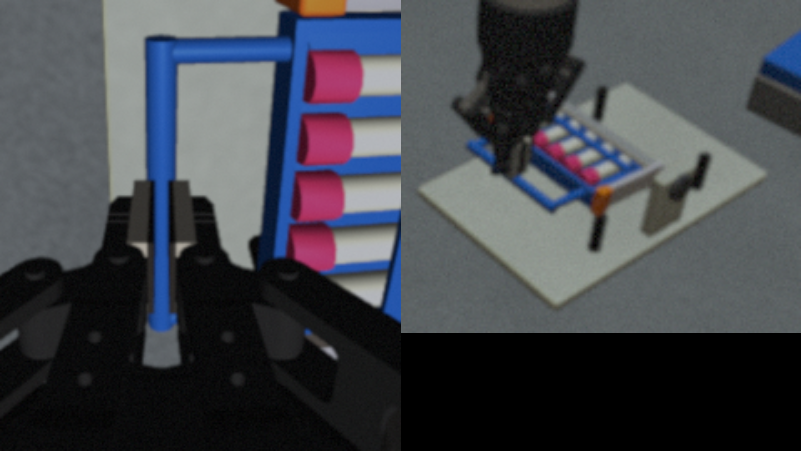

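Ambiguous: the bar is seen in the slit between the pads but the opening equals the command. Testing with a full close command.

jog_arm --steps '[{"gripper": 0.0,"spin": 0,"linear": [0,0,0]},{"gripper": 0.0,"spin": 0,"linear": [0,0,0]},{"gripper": 0.0,"spin": 0,"linear": [0,0,0]}]'

```text
t: 3.98
eef_pos: [522.0, 105.1, 74.8]
eef_rot: [-0.072, 1.542, 0.068]
wrist_force: [-0.2, 0.2, 0.6]
opening: -0.1
```

```bash
python3 - <<'E'
from h import *
s,R=st()
im,d,p=pts('wrist')
# world points across the slit (rows 150+180/1.67.., full-res) 
for r in (262,275,290,305,320):
    c=np.arange(255,300,3); w=world(p,d,[[x,r] for x in c]); print(r,[(int(x),*q.round(0).astype(int)) for x,q in zip(c,w)])
E
```

```text
t 3.98 pos [522.  105.1  74.8] F [-0.2  0.2  0.6] open -0.1
[[0.028, -0.089, 0.996], [-0.001, 0.996, 0.089], [-1.0, -0.004, 0.027]]
262 [(255, np.int64(557), np.int64(91), np.int64(12)), (258, np.int64(557), np.int64(93), np.int64(11)), (261, np.int64(557), np.int64(96), np.int64(12)), (264, np.int64(512), np.int64(98), np.int64(90)), (267, np.int64(511), np.int64(99), np.int64(90)), (270, np.int64(511), np.int64(101), np.int64(91)), (273, np.int64(512), np.int64(102), np.int64(89)), (276, np.int64(511), np.int64(104), np.int64(90)), (279, np.int64(511), np.int64(105), np.int64(90)), (282, np.int64(510), np.int64(107), np.int64(90)), (285, np.int64(510), np.int64(108), np.int64(90)), (288, np.int64(511), np.int64(110), np.int64(90)), (291, np.int64(554), np.int64(120), np.int64(12)), (294, np.int64(554), np.int64(122), np.int64(12)), (297, np.int64(554), np.int64(124), np.int64(12))]
275 [(255, np.int64(516), np.int64(94), np.int64(95)), (258, np.int64(516), np.int64(96), np.int64(96)), (261, np.int64(516), np.int64(97), np.int64(95)), (264, np.int64(511), np.int64(98), np.int64(102)
[... 2214 characters left out ...]
nt64(98), np.int64(135)), (261, np.int64(510), np.int64(99), np.int64(135)), (264, np.int64(509), np.int64(100), np.int64(136)), (267, np.int64(509), np.int64(101), np.int64(136)), (270, np.int64(513), np.int64(102), np.int64(130)), (273, np.int64(523), np.int64(104), np.int64(119)), (276, np.int64(523), np.int64(105), np.int64(118)), (279, np.int64(522), np.int64(106), np.int64(119)), (282, np.int64(515), np.int64(107), np.int64(128)), (285, np.int64(508), np.int64(107), np.int64(136)), (288, np.int64(509), np.int64(108), np.int64(135)), (291, np.int64(508), np.int64(109), np.int64(136)), (294, np.int64(508), np.int64(110), np.int64(136)), (297, np.int64(508), np.int64(111), np.int64(136))]
```

```bash
python3 - <<'E'
from h import *
f=np.load('last_wrist.npz');im,d=f['im'],f['d']
for c in (266,276,286):
    r=np.arange(240,266,2); print(c,[(int(y),*map(int,q.round(0)),im[y,c].tolist()) for y,q in zip(r,world(f,d,[[c,y] for y in r]))])
# predicted pixel of fingertip and TCP
s=telemetry.observe();R=cv2.Rodrigues(s['eef_rot'])[0]
K=np.array([[f['fx'],0,f['cx']],[0,f['fy'],f['cy']],[0,0,1.]])
for dx in(14,0,-5):
  for dz in(0,-11):
    X=s['eef_pos']+R@np.array([dx,0,dz]);print(dx,dz,X.round(),cv2.projectPoints(X.reshape(1,3),cv2.Rodrigues(f['R'])[0],f['t'],K,f['dist'])[0].ravel())
print((-f['R'].T@f['t']).round(1),f['R'].round(2).tolist())
cv2.imwrite('pics/i.png',cv2.resize(im[200:350,220:340],None,fx=4,fy=4))
E
```

```text
266 [(240, 537, 98, 12, [134, 133, 129]), (242, 539, 98, 11, [134, 134, 129]), (244, 540, 98, 12, [135, 136, 129]), (246, 542, 98, 11, [135, 135, 130]), (248, 544, 99, 11, [138, 136, 130]), (250, 545, 99, 12, [138, 138, 132]), (252, 547, 99, 12, [139, 139, 133]), (254, 549, 99, 12, [137, 137, 131]), (256, 550, 99, 13, [140, 140, 133]), (258, 512, 99, 86, [82, 83, 80]), (260, 511, 99, 88, [47, 50, 52]), (262, 511, 99, 90, [47, 51, 52]), (264, 512, 99, 91, [49, 52, 54])]
276 [(240, 503, 103, 82, [177, 91, 42]), (242, 504, 103, 82, [174, 90, 40]), (244, 505, 103, 81, [175, 89, 39]), (246, 507, 104, 81, [175, 90, 41]), (248, 507, 104, 81, [176, 89, 41]), (250, 509, 104, 81, [175, 89, 42]), (252, 510, 104, 81, [176, 90, 41]), (254, 511, 104, 81, [174, 88, 37]), (256, 512, 104, 81, [177, 90, 40]), (258, 511, 104, 86, [99, 47, 20]), (260, 511, 104, 88, [1, 4, 5]), (262, 511, 104, 90, [3, 4, 3]), (264, 511, 104, 92, [12, 10, 9])]
286 [(240, 535, 114, 12, [145, 148, 142]), (242, 537, 114, 11, [148, 152, 146]), (244, 539, 114, 12, [149, 153, 146]), (246, 541, 114, 12, [150, 153, 147]), (248, 542, 114, 11, [150, 153, 147]), (250, 544, 114, 12, [149, 153, 147]), (252, 545, 115, 12, [148, 151, 146]), (254, 547, 115, 12, [147, 151, 145]), (256, 549, 115, 12, [151, 154, 149]), (258, 511, 109, 85, [90, 92, 89]), (260, 511, 109, 88, [47, 51, 53]), (262, 511, 109, 90, [48, 50, 53]), (264, 510, 109, 93, [46, 48, 50])]
14 0 [522. 105.  61.] [276.40847113 254.61741756]
14 -11 [511. 104.  60.] [276.44057377 238.03575662]
0 0 [522. 105.  75.] [276.41824156 265.86054723]
0 -11 [511. 104.  74.] [276.45317841 248.21455194]
-5 0 [522. 105.  80.] [276.42210402 270.31131825]
-5 -11 [511. 104.  79.] [276.4581767  252.25558183]
[435.8  97.8 221.8] [[-0.09, 1.0, -0.0], [0.93, 0.09, 0.35], [0.35, 0.03, -0.94]]
```

View pics/i.png

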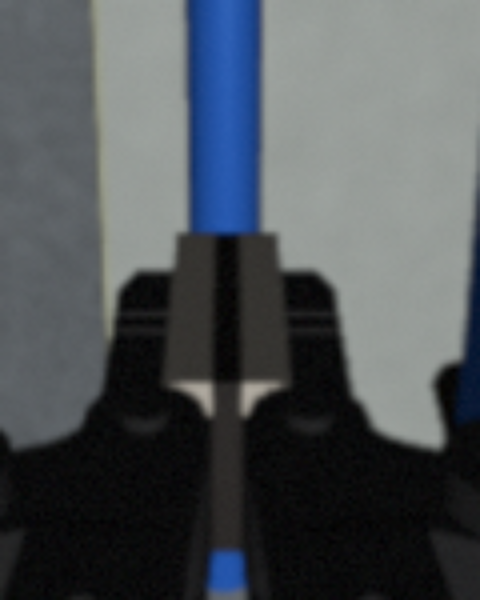

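The tips physically end at about z 86, above the bar (top at 82), so they sit about 25 mm higher than the reported TCP implies. Nothing was disturbed. I'll open, go about 27 mm lower and close.

jog_arm --steps '[{"gripper": 0.026,"spin": 0,"linear": [0,0,0]},{"gripper": 0.026,"spin": 0,"linear": [0,0,0]},{"gripper": 0.026,"spin": 0,"linear": [0,0,0]},{"gripper": 0.026,"spin": 0,"linear": [0.01,0,-0.001]},{"gripper": 0.026,"spin": 0,"linear": [0.01,0,-0.001]},{"gripper": 0.026,"spin": 0,"linear": [0.008,0,-0.001]},{"gripper": 0.026,"spin": 0,"linear": [0,0,0]}]'

```text
t: 4.62
eef_pos: [519.5, 105.1, 43.8]
eef_rot: [-0.071, 1.542, 0.068]
wrist_force: [-1.5, -0.8, -0.3]
opening: 25.9
```

```bash
python3 - <<'E'
from h import *
s,R=st()
im,d,p=pts('wrist')
m=np.argwhere((im[:,:,0]>im[:,:,2].astype(int)+50)&(d>0))
w=world(p,d,m[:,::-1]);k=(abs(w[:,1]-104.5-(w[:,0]-519.5)*.092)<12)&(w[:,2]>50)&(w[:,2]<110)&(abs(w[:,0]-519)<42)
w=w[k];print(len(w),np.median(w,0),np.percentile(w[:,2],[5,50,95]),np.percentile(w[:,1]-(w[:,0]-519.5)*.092,[3,50,97]))
cv2.imwrite('pics/j.png',cv2.resize(im[170:420,200:380],None,fx=2,fy=2))
E
```

```text
t 4.62 pos [519.5 105.1  43.8] F [-1.5 -0.8 -0.3] open 25.9
[[0.028, -0.089, 0.996], [-0.001, 0.996, 0.089], [-1.0, -0.003, 0.028]]
2982 [510.24486218 103.85336437  80.74781026] [78.84188242 80.74781026 81.96583361] [100.2491759  104.55252415 108.79336555]
```

View pics/j.png

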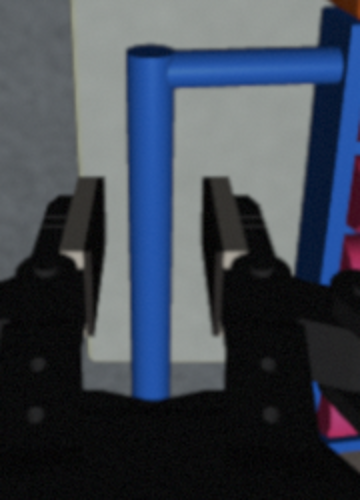

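jog_arm --steps '[{"gripper": 0.014,"spin": 0,"linear": [0,-0.0006,0]},{"gripper": 0.014,"spin": 0,"linear": [0,0,0]},{"gripper": 0.004,"spin": 0,"linear": [0,0,0]},{"gripper": 0.004,"spin": 0,"linear": [0,0,0]},{"gripper": 0.004,"spin": 0,"linear": [0,0,0]}]'

```text
t: 5.08
eef_pos: [519.3, 104.4, 43.6]
eef_rot: [-0.071, 1.543, 0.068]
wrist_force: [0.7, 0.9, -2.4]
opening: 8.1
```

```bash
cat >> h.py <<'E'
def bar(C=(509,223.4,65),psi=np.radians(5.1),x0=520):
    # bar measured from the -x part visible in front of the fingers
    im,d,p=pts('wrist')
    m=np.argwhere((im[:,:,0]>im[:,:,2].astype(int)+50)&(d>0)); w=world(p,d,m[:,::-1])
    s=telemetry.observe(); e=np.array(s['eef_pos']); k=np.array([np.cos(psi),np.sin(psi),0]); u=np.array([-np.sin(psi),np.cos(psi),0])
    r=w-e; sel=(abs(r@u)<13)&(abs(r[:,2]-34)<16)&(r@k<-14)&(r@k>-38); w=w[sel]
    c=w-np.array(C); y=np.median(c@u); z=np.percentile(c[:,2],90)-4.7
    print('bar n',len(w),'y_s',y.round(1),'z-65',z.round(1),'R',np.hypot(y,z).round(1),'turn',np.arctan2(z,-y).round(3),'| tcp y_s',((e-C)@u).round(1),'z',(e[2]-65).round(1))
E
python3 - <<'E'
from h import *
s,R=st();bar()
E
```

```text
t 5.08 pos [519.3 104.4  43.6] F [ 0.7  0.9 -2.4] open 8.1
[[0.027, -0.089, 0.996], [-0.001, 0.996, 0.089], [-1.0, -0.003, 0.027]]
bar n 1114 y_s -119.5 z-65 12.0 R 120.1 turn 0.1 | tcp y_s -119.5 z -21.5
```

jog_arm --steps '[{"gripper": 0.0,"spin": 0,"linear": [0,0,0]},{"gripper": 0.0,"spin": 0,"linear": [0,0,0]},{"gripper": 0.0,"spin": 0,"linear": [0,0,0]}]'

```text
t: 5.38
eef_pos: [519.3, 104.4, 43.6]
eef_rot: [-0.071, 1.543, 0.068]
wrist_force: [-0.8, -0.9, -2.0]
opening: 8.3
```

```bash
python3 - <<'E'
from h import *
s,R=st();bar()
E
```

```text
t 5.38 pos [519.3 104.4  43.6] F [-0.8 -0.9 -2. ] open 8.3
[[0.027, -0.089, 0.996], [-0.001, 0.996, 0.089], [-1.0, -0.003, 0.027]]
bar n 1099 y_s -119.2 z-65 11.9 R 119.8 turn 0.1 | tcp y_s -119.5 z -21.5
```

Gripped (opening 8.3 mm, soft pads; pose unchanged). Now the tug, outward along tool −y.

jog_arm --steps '[{"gripper": 0.0,"spin": 0,"linear": [-0.0002,-0.0015,0]},{"gripper": 0.0,"spin": 0,"linear": [-0.0002,-0.0015,0]},{"gripper": 0.0,"spin": 0,"linear": [-0.0001,-0.001,0]}]'

```text
t: 5.68
eef_pos: [519.5, 101.8, 43.8]
eef_rot: [-0.069, 1.543, 0.07]
wrist_force: [-0.1, 4.1, -3.5]
opening: 8.2
```

```bash
python3 - <<'E'
from h import *
s,R=st();bar()
E
```

```text
t 5.68 pos [519.5 101.8  43.8] F [-0.1  4.1 -3.5] open 8.2
[[0.027, -0.088, 0.996], [0.002, 0.996, 0.088], [-1.0, -0.001, 0.027]]
bar n 1112 y_s -122.2 z-65 12.2 R 122.8 turn 0.1 | tcp y_s -122.1 z -21.1
```

jog_arm --steps '[{"gripper": 0.0,"spin": 0,"linear": [-0.0002,-0.0016,0]},{"gripper": 0.0,"spin": 0,"linear": [-0.0001,-0.0016,0]}]'

```text
t: 5.9
eef_pos: [519.7, 99.9, 44.0]
eef_rot: [-0.066, 1.543, 0.071]
wrist_force: [0.7, 7.3, -2.6]
opening: 8.0
```

```bash
python3 - <<'E'
from h import *
s,R=st();bar()
E
```

```text
t 5.9 pos [519.7  99.9  44. ] F [ 0.7  7.3 -2.6] open 8.0
[[0.027, -0.088, 0.996], [0.004, 0.996, 0.087], [-1.0, 0.002, 0.027]]
bar n 1108 y_s -124.0 z-65 12.4 R 124.6 turn 0.099 | tcp y_s -124.0 z -21.0
```

Play is about 4.7 mm at 7.3 N. Hold.

jog_arm --steps '[{"gripper": 0.0,"spin": 0,"linear": [0,-0.0006,0]},{"gripper": 0.0,"spin": 0,"linear": [0,-0.0003,0]},{"gripper": 0.0,"spin": 0,"linear": [0,-0.0003,0]},{"gripper": 0.0,"spin": 0,"linear": [0,-0.0003,0]}]'

```text
t: 6.28
eef_pos: [519.6, 101.4, 43.9]
eef_rot: [-0.061, 1.543, 0.074]
wrist_force: [-0.3, 5.3, -4.0]
opening: 8.2
```

jog_arm --steps '[{"gripper": 0.0,"spin": 0,"linear": [0,-0.0002,0]},{"gripper": 0.0,"spin": 0,"linear": [0,-0.0002,0]},{"gripper": 0.0,"spin": 0,"linear": [0,-0.0002,0]}]'

```text
t: 6.53
eef_pos: [519.5, 102.2, 43.8]
eef_rot: [-0.059, 1.543, 0.075]
wrist_force: [0.7, 4.9, -2.9]
opening: 7.9
```

```bash
python3 - <<'E'
from h import *
s,R=st();bar()
E
```

```text
t 6.53 pos [519.5 102.2  43.8] F [ 0.7  4.9 -2.9] open 7.9
[[0.027, -0.086, 0.996], [0.012, 0.996, 0.086], [-1.0, 0.009, 0.028]]
bar n 1112 y_s -122.1 z-65 12.2 R 122.8 turn 0.1 | tcp y_s -121.7 z -21.2
```

The zero-offset rows sag back because each one re-bases on the measured pose. Holding needs about 0.75 mm per row at 7 N.

jog_arm --steps '[{"gripper": 0.0,"spin": 0,"linear": [-0.0001,-0.0018,0]},{"gripper": 0.0,"spin": 0,"linear": [-0.0001,-0.0018,0]},{"gripper": 0.0,"spin": 0,"linear": [-0.0001,-0.0012,0]},{"gripper": 0.0,"spin": 0,"linear": [0,-0.0008,0]}]'

```text
t: 6.92
eef_pos: [519.8, 98.8, 44.2]
eef_rot: [-0.055, 1.543, 0.078]
wrist_force: [-0.0, 8.0, -4.2]
opening: 7.9
```

jog_arm --steps '[{"gripper": 0.0,"spin": 0,"linear": [0,-0.0008,0]},{"gripper": 0.0,"spin": 0,"linear": [0,-0.0008,0]},{"gripper": 0.0,"spin": 0,"linear": [0,-0.0008,0]}]'

```text
t: 7.17
eef_pos: [519.8, 98.9, 44.2]
eef_rot: [-0.05, 1.543, 0.08]
wrist_force: [-0.2, 8.6, -3.7]
opening: 8.0
```

jog_arm --steps '[{"gripper": 0.0,"spin": 0,"linear": [0,-0.0006,0]},{"gripper": 0.0,"spin": 0,"linear": [0,-0.0007,0]},{"gripper": 0.0,"spin": 0,"linear": [0,-0.0008,0]},{"gripper": 0.0,"spin": 0,"linear": [0,-0.0008,0]}]'

```text
t: 7.5
eef_pos: [519.7, 99.3, 44.1]
eef_rot: [-0.045, 1.543, 0.084]
wrist_force: [0.7, 7.9, -3.5]
opening: 8.2
```

```bash
python3 - <<'E'
from h import *
s,R=st();bar()
E
```

```text
t 7.5 pos [519.7  99.3  44.1] F [ 0.7  7.9 -3.5] open 8.2
[[0.026, -0.083, 0.996], [0.026, 0.996, 0.082], [-0.999, 0.023, 0.028]]
bar n 1108 y_s -125.4 z-65 12.6 R 126.0 turn 0.1 | tcp y_s -124.5 z -20.9
```

Held at 5.1–5.6 mm (7.9–8.6 N) for at least 0.6 s. Ease home.

jog_arm --steps '[{"gripper": 0.0,"spin": 0,"linear": [0.0001,0.0015,0]},{"gripper": 0.0,"spin": 0,"linear": [0.0001,0.001,0]},{"gripper": 0.0,"spin": 0,"linear": [0,0.0005,0]},{"gripper": 0.0,"spin": 0,"linear": [0,0,0]}]'

```text
t: 7.88
eef_pos: [519.4, 103.3, 43.8]
eef_rot: [-0.045, 1.543, 0.085]
wrist_force: [0.9, 4.1, -3.0]
opening: 8.1
```

```bash
cat > nx.py <<'E'
from h import *
import sys
# estimate turn from TCP: zero offset measured at grasp: tcp (y_s,z)=(-119.5,-21.5) at bar (-119.3,12.0)
s,R=st(); psi=np.radians(5.1);u=np.array([-np.sin(psi),np.cos(psi),0]);C=np.array([509,223.4,65.])
x0=R[:,0]; e=s['eef_pos']-33.5*x0-C   # bar = 33.5 behind TCP along tool x
y,z=e@u,e[2]; th=np.arctan2(z,-y); print('bar(y,z)',y.round(1),z.round(1),'R',np.hypot(y,z).round(1),'turn',th.round(3))
F=s['wrist_force']; rad=np.array([-np.cos(th),np.sin(th)]); tan=np.array([np.sin(th),np.cos(th)]); f=np.array([F@u,F[2]]); print('Frad',(f@rad).round(1),'Ftan',(f@tan).round(1))
n=10; step=float(sys.argv[1]) if len(sys.argv)>1 else .055
for i in range(n):
    a=th+(i)*step; b=a+step; D=120.5*np.array([-np.cos(b)+np.cos(a),np.sin(b)-np.sin(a)])
    t=R.T@(D[0]*u+np.array([0,0,D[1]])); print((t/1000).round(4).tolist())
E
python3 nx.py; python3 -c "
from h import *
bar()"
```

```text
t 7.88 pos [519.4 103.3  43.8] F [ 0.9  4.1 -3. ] open 8.1
[[0.026, -0.083, 0.996], [0.027, 0.996, 0.082], [-0.999, 0.025, 0.028]]
bar(y,z) -121.4 12.2 R 122.0 turn 0.101
Frad -4.3 Ftan -2.6
[-0.0065, 0.001, 0.0002]
[-0.0065, 0.0014, 0.0002]
[-0.0064, 0.0017, 0.0002]
[-0.0063, 0.0021, 0.0002]
[-0.0062, 0.0024, 0.0002]
[-0.006, 0.0027, 0.0002]
[-0.0059, 0.0031, 0.0001]
[-0.0057, 0.0034, 0.0001]
[-0.0055, 0.0037, 0.0001]
[-0.0053, 0.004, 0.0001]
bar n 1111 y_s -121.2 z-65 12.2 R 121.8 turn 0.1 | tcp y_s -120.6 z -21.2
```

jog_arm --steps '[{"gripper": 0.0,"spin": 0,"linear": [0,0.0008,0]},{"gripper": 0.0,"spin": 0,"linear": [-0.003,0.001,0]},{"gripper": 0.0,"spin": 0,"linear": [-0.0065,0.0013,0]},{"gripper": 0.0,"spin": 0,"linear": [-0.0065,0.0015,0]},{"gripper": 0.0,"spin": 0,"linear": [-0.0064,0.0018,0]},{"gripper": 0.0,"spin": 0,"linear": [-0.0063,0.0021,0]},{"gripper": 0.0,"spin": 0,"linear": [-0.0062,0.0024,0]}]'

```text
t: 8.52
eef_pos: [518.5, 111.9, 80.7]
eef_rot: [-0.046, 1.541, 0.083]
wrist_force: [3.4, 2.2, -7.8]
opening: 7.7
```

```bash
python3 nx.py; python3 -c "
from h import *
bar()"
```

```text
t 8.52 pos [518.5 111.9  80.7] F [ 3.4  2.2 -7.8] open 7.7
[[0.028, -0.083, 0.996], [0.024, 0.996, 0.082], [-0.999, 0.022, 0.03]]
bar(y,z) -112.6 49.2 R 122.9 turn 0.412
Frad -4.9 Ftan -6.4
[-0.0059, 0.0029, 0.0002]
[-0.0058, 0.0033, 0.0002]
[-0.0056, 0.0036, 0.0001]
[-0.0054, 0.0039, 0.0001]
[-0.0051, 0.0042, 0.0001]
[-0.0049, 0.0044, 0.0001]
[-0.0047, 0.0047, 0.0001]
[-0.0044, 0.005, 0.0001]
[-0.0041, 0.0052, 0.0001]
[-0.0038, 0.0054, 0.0001]
bar n 1081 y_s -112.7 z-65 47.7 R 122.4 turn 0.401 | tcp y_s -111.5 z 16.9
```

jog_arm --steps '[{"gripper": 0.0,"spin": 0,"linear": [-0.0058,0.0033,0.0002]},{"gripper": 0.0,"spin": 0,"linear": [-0.0056,0.0036,0.0002]},{"gripper": 0.0,"spin": 0,"linear": [-0.0054,0.0039,0.0001]},{"gripper": 0.0,"spin": 0,"linear": [-0.0052,0.0042,0.0001]},{"gripper": 0.0,"spin": 0,"linear": [-0.0049,0.0045,0.0001]},{"gripper": 0.0,"spin": 0,"linear": [-0.0047,0.0047,0.0001]},{"gripper": 0.0,"spin": 0,"linear": [-0.0045,0.005,0.0001]},{"gripper": 0.0,"spin": 0,"linear": [-0.0042,0.0052,0.0001]},{"gripper": 0.0,"spin": 0,"linear": [-0.0039,0.0054,0.0001]}]'

```text
t: 9.32
eef_pos: [515.0, 151.5, 131.2]
eef_rot: [-0.051, 1.539, 0.079]
wrist_force: [4.1, -2.0, -4.5]
opening: 7.7
```

```bash
python3 nx.py; python3 -c "
from h import *
bar()"
```

```text
t 9.32 pos [515.  151.5 131.2] F [ 4.1 -2.  -4.5] open 7.7
[[0.03, -0.084, 0.996], [0.019, 0.996, 0.083], [-0.999, 0.016, 0.031]]
bar(y,z) -72.7 99.7 R 123.4 turn 0.94
Frad -2.3 Ftan -4.5
[-0.0037, 0.0055, 0.0001]
[-0.0034, 0.0057, 0.0001]
[-0.003, 0.0059, 0.0001]
[-0.0027, 0.006, 0.0001]
[-0.0024, 0.0062, 0.0]
[-0.002, 0.0063, 0.0]
[-0.0017, 0.0064, 0.0]
[-0.0013, 0.0065, 0.0]
[-0.001, 0.0066, -0.0]
[-0.0006, 0.0066, -0.0]
bar n 1033 y_s -72.8 z-65 95.7 R 120.2 turn 0.92 | tcp y_s -71.1 z 67.1
```

jog_arm --steps '[{"gripper": 0.0,"spin": 0,"linear": [-0.0037,0.0055,0.0001]},{"gripper": 0.0,"spin": 0,"linear": [-0.0034,0.0057,0.0001]},{"gripper": 0.0,"spin": 0,"linear": [-0.003,0.0059,0.0001]},{"gripper": 0.0,"spin": 0,"linear": [-0.0027,0.006,0.0001]},{"gripper": 0.0,"spin": 0,"linear": [-0.0024,0.0062,0]},{"gripper": 0.0,"spin": 0,"linear": [-0.002,0.0063,0]},{"gripper": 0.0,"spin": 0,"linear": [-0.0017,0.0064,0]},{"gripper": 0.0,"spin": 0,"linear": [-0.0013,0.0065,0]}]'

```text
t: 10.03
eef_pos: [510.6, 200.5, 155.3]
eef_rot: [-0.058, 1.539, 0.075]
wrist_force: [3.5, -5.2, -5.0]
opening: 8.1
```

```bash
sed -i 's/-33.5\*x0/-28.8*x0/' nx.py; python3 nx.py; python3 -c "
from h import *
bar()"
```

```text
t 10.03 pos [510.6 200.5 155.3] F [ 3.5 -5.2 -5. ] open 8.1
[[0.03, -0.085, 0.996], [0.012, 0.996, 0.084], [-0.999, 0.009, 0.031]]
bar(y,z) -23.2 119.1 R 121.3 turn 1.378
Frad -3.9 Ftan -6.4
[-0.001, 0.0065, 0.0]
[-0.0007, 0.0066, -0.0]
[-0.0003, 0.0066, -0.0]
[0.0001, 0.0066, -0.0]
[0.0004, 0.0066, -0.0]
[0.0008, 0.0066, -0.0001]
[0.0011, 0.0065, -0.0001]
[0.0015, 0.0065, -0.0001]
[0.0019, 0.0064, -0.0001]
[0.0022, 0.0062, -0.0001]
bar n 1059 y_s -23.3 z-65 118.1 R 120.4 turn 1.376 | tcp y_s -21.9 z 90.5
```

jog_arm --steps '[{"gripper": 0.0,"spin": 0,"linear": [-0.0008,0.0066,0]},{"gripper": 0.0,"spin": 0,"linear": [-0.0005,0.0066,0]},{"gripper": 0.0,"spin": 0,"linear": [-0.0001,0.0066,0]},{"gripper": 0.0,"spin": 0,"linear": [0.0002,0.0066,0]},{"gripper": 0.0,"spin": 0,"linear": [0.0005,0.0066,0]},{"gripper": 0.0,"spin": 0,"linear": [0.0009,0.0066,-0.0001]},{"gripper": 0.0,"spin": 0,"linear": [0.0012,0.0065,-0.0001]},{"gripper": 0.0,"spin": 0,"linear": [0.0015,0.0065,-0.0001]}]'

```text
t: 10.75
eef_pos: [506.1, 252.7, 156.0]
eef_rot: [-0.066, 1.539, 0.069]
wrist_force: [3.1, -5.1, -2.8]
opening: 7.7
```

```bash
python3 nx.py; python3 -c "
from h import *
bar()"
```

```text
t 10.75 pos [506.1 252.7 156. ] F [ 3.1 -5.1 -2.8] open 7.7
[[0.031, -0.086, 0.996], [0.004, 0.996, 0.086], [-1.0, 0.001, 0.031]]
bar(y,z) 29.5 119.8 R 123.4 turn 1.812
Frad -4.0 Ftan -4.5
[0.0018, 0.0064, -0.0001]
[0.0021, 0.0063, -0.0001]
[0.0025, 0.0062, -0.0001]
[0.0028, 0.006, -0.0001]
[0.0031, 0.0058, -0.0001]
[0.0034, 0.0057, -0.0001]
[0.0037, 0.0055, -0.0001]
[0.004, 0.0053, -0.0001]
[0.0043, 0.005, -0.0001]
[0.0046, 0.0048, -0.0002]
bar n 1021 y_s 29.3 z-65 116.6 R 120.3 turn 1.817 | tcp y_s 30.5 z 90.8
```

jog_arm --steps '[{"gripper": 0.0,"spin": 0,"linear": [0.0024,0.0062,-0.0001]},{"gripper": 0.0,"spin": 0,"linear": [0.0027,0.0061,-0.0001]},{"gripper": 0.0,"spin": 0,"linear": [0.003,0.006,-0.0001]},{"gripper": 0.0,"spin": 0,"linear": [0.0033,0.0058,-0.0001]},{"gripper": 0.0,"spin": 0,"linear": [0.0036,0.0056,-0.0001]},{"gripper": 0.0,"spin": 0,"linear": [0.0039,0.0054,-0.0001]},{"gripper": 0.0,"spin": 0,"linear": [0.0042,0.0052,-0.0001]},{"gripper": 0.0,"spin": 0,"linear": [0.0044,0.005,-0.0001]}]'

```text
t: 11.47
eef_pos: [501.9, 302.5, 131.8]
eef_rot: [-0.065, 1.537, 0.07]
wrist_force: [-0.2, -0.2, 4.9]
opening: 7.7
```

```bash
sed -i 's/-28.8\*x0/-26*x0/' nx.py; python3 nx.py; python3 -c "
from h import *
bar()"
```

```text
t 11.47 pos [501.9 302.5 131.8] F [-0.2 -0.2  4.9] open 7.7
[[0.032, -0.086, 0.996], [0.005, 0.996, 0.086], [-0.999, 0.002, 0.032]]
bar(y,z) 79.4 92.8 R 122.1 turn 2.279
Frad 3.6 Ftan -3.3
[0.0045, 0.0049, -0.0002]
[0.0047, 0.0047, -0.0002]
[0.005, 0.0044, -0.0002]
[0.0052, 0.0041, -0.0002]
[0.0054, 0.0038, -0.0002]
[0.0056, 0.0035, -0.0002]
[0.0058, 0.0032, -0.0002]
[0.006, 0.0029, -0.0002]
[0.0061, 0.0025, -0.0002]
[0.0062, 0.0022, -0.0002]
bar n 973 y_s 79.2 z-65 90.3 R 120.2 turn 2.291 | tcp y_s 80.6 z 65.9
```

jog_arm --steps '[{"gripper": 0.0,"spin": 0,"linear": [0.0047,0.0047,-0.0001]},{"gripper": 0.0,"spin": 0,"linear": [0.005,0.0045,-0.0001]},{"gripper": 0.0,"spin": 0,"linear": [0.0053,0.0042,-0.0001]},{"gripper": 0.0,"spin": 0,"linear": [0.0055,0.0039,-0.0001]},{"gripper": 0.0,"spin": 0,"linear": [0.0057,0.0036,-0.0001]},{"gripper": 0.0,"spin": 0,"linear": [0.0059,0.0032,-0.0001]},{"gripper": 0.0,"spin": 0,"linear": [0.0061,0.0029,-0.0001]},{"gripper": 0.0,"spin": 0,"linear": [0.0062,0.0026,-0.0001]}]'

```text
t: 12.18
eef_pos: [498.9, 336.4, 81.7]
eef_rot: [-0.064, 1.539, 0.071]
wrist_force: [0.5, -2.2, 2.4]
opening: 7.8
```

```bash
sed -i 's/-26\*x0/-25*x0/' nx.py; python3 nx.py; python3 -c "
from h import *
bar()"
```

```text
t 12.18 pos [498.9 336.4  81.7] F [ 0.5 -2.2  2.4] open 7.8
[[0.03, -0.086, 0.996], [0.006, 0.996, 0.086], [-1.0, 0.003, 0.031]]
bar(y,z) 113.4 41.7 R 120.8 turn 2.789
Frad -1.3 Ftan -3.0
[0.0063, 0.0021, -0.0002]
[0.0064, 0.0017, -0.0002]
[0.0065, 0.0014, -0.0002]
[0.0065, 0.001, -0.0002]
[0.0066, 0.0007, -0.0002]
[0.0066, 0.0003, -0.0002]
[0.0066, -0.0001, -0.0002]
[0.0066, -0.0004, -0.0002]
[0.0066, -0.0008, -0.0002]
[0.0065, -0.0011, -0.0002]
bar n 980 y_s 113.2 z-65 40.2 R 120.1 turn 2.8 | tcp y_s 113.9 z 15.3
```

jog_arm --steps '[{"gripper": 0.0,"spin": 0,"linear": [0.0063,0.002,-0.0001]},{"gripper": 0.0,"spin": 0,"linear": [0.0064,0.0017,-0.0001]},{"gripper": 0.0,"spin": 0,"linear": [0.0065,0.0014,-0.0001]},{"gripper": 0.0,"spin": 0,"linear": [0.0065,0.0011,-0.0001]},{"gripper": 0.0,"spin": 0,"linear": [0.0065,0.0007,-0.0001]},{"gripper": 0.0,"spin": 0,"linear": [0.005,0.0003,-0.0001]},{"gripper": 0.0,"spin": 0,"linear": [0.003,0,0]}]'

```text
t: 12.82
eef_pos: [498.9, 345.8, 39.0]
eef_rot: [-0.061, 1.54, 0.072]
wrist_force: [-10.6, -4.8, 31.2]
opening: 7.4
```

```bash
python3 nx.py|head -6; python3 -c "
from h import *
bar()"
```

```text
t 12.82 pos [498.9 345.8  39. ] F [-10.6  -4.8  31.2] open 7.4
[[0.03, -0.085, 0.996], [0.008, 0.996, 0.085], [-1.0, 0.005, 0.03]]
bar(y,z) 122.7 -1.0 R 122.7 turn -3.134
Frad -4.0 Ftan -31.1
[0.0066, -0.0003, -0.0002]
[0.0066, -0.0006, -0.0002]
bar n 1008 y_s 122.6 z-65 -0.6 R 122.6 turn -3.137 | tcp y_s 123.0 z -25.5
```

At the stop (31 N press, turn about 3.14). Ease off, then open.

jog_arm --steps '[{"gripper": 0.0,"spin": 0,"linear": [-0.001,-0.001,0]},{"gripper": 0.0,"spin": 0,"linear": [0,-0.0005,0]},{"gripper": 0.028,"spin": 0,"linear": [0,0,0]},{"gripper": 0.028,"spin": 0,"linear": [0,0,0]},{"gripper": 0.028,"spin": 0,"linear": [0,0,0]},{"gripper": 0.028,"spin": 0,"linear": [0,0,0]}]'

```text
t: 13.37
eef_pos: [497.3, 346.7, 39.2]
eef_rot: [-0.056, 1.542, 0.073]
wrist_force: [0.0, 1.3, 0.2]
opening: 28.0
```

```bash
python3 nx.py|head -6; python3 -c "
from h import *
bar()"
```

```text
t 13.37 pos [497.3 346.7  39.2] F [0.  1.3 0.2] open 28.0
[[0.027, -0.082, 0.996], [0.012, 0.997, 0.082], [-1.0, 0.01, 0.028]]
bar(y,z) 123.6 -0.8 R 123.6 turn -3.135
Frad 1.3 Ftan -0.3
[0.0066, -0.0003, -0.0002]
[0.0066, -0.0007, -0.0002]
bar n 988 y_s 120.1 z-65 0.4 R 120.1 turn 3.138 | tcp y_s 123.8 z -25.9
```

jog_arm --steps '[{"gripper": 0.028,"spin": 0,"linear": [0,-0.003,0]},{"gripper": 0.028,"spin": 0,"linear": [-0.012,0,0]},{"gripper": 0.028,"spin": 0,"linear": [-0.015,0,0]},{"gripper": 0.028,"spin": 0,"linear": [-0.02,0,0]},{"gripper": 0.028,"spin": 0,"linear": [-0.03,0,0]},{"gripper": 0.028,"spin": 0,"linear": [-0.035,0,0]},{"gripper": 0.028,"spin": 0,"linear": [-0.035,0,0]},{"gripper": 0.028,"spin": 0,"linear": [-0.035,0,0]},{"gripper": 0.028,"spin": 0,"linear": [0,0,0]}]'

```text
t: 14.17
eef_pos: [489.8, 339.8, 229.6]
eef_rot: [-0.057, 1.55, 0.071]
wrist_force: [0.7, 0.9, 2.4]
opening: 27.6
```

```bash
python3 - <<'E'
from h import *
s,R=st()
a=pts('wrist');t=pts('top')
im,d,p=t
m=np.argwhere((im[:,:,0]>im[:,:,2].astype(int)+50)&(d>0));w=world(p,d,m[:,::-1])
psi=np.radians(5.1);u=np.array([-np.sin(psi),np.cos(psi),0]);c=w-np.array([509,223.4,65])
k=(abs(c@u-120)<7)&(abs(c@[np.cos(psi),np.sin(psi),0])<45)&(c[:,2]>-30)&(c[:,2]<60);print('pink bar top cam',k.sum(),np.median(c[k]@u),np.percentile(c[k,2],[10,50,90]))
cv2.imwrite('pics/k.png',np.hstack([cv2.resize(im,(420,315)),cv2.resize(a[0],(380,315))]))
E
```

```text
t 14.17 pos [489.8 339.8 229.6] F [0.7 0.9 2.4] open 27.6
[[0.02, -0.082, 0.996], [0.01, 0.997, 0.081], [-1.0, 0.008, 0.02]]
pink bar top cam 288 118.28030037231764 [0.17664067 2.94087646 4.88145617]
```

View pics/k.png

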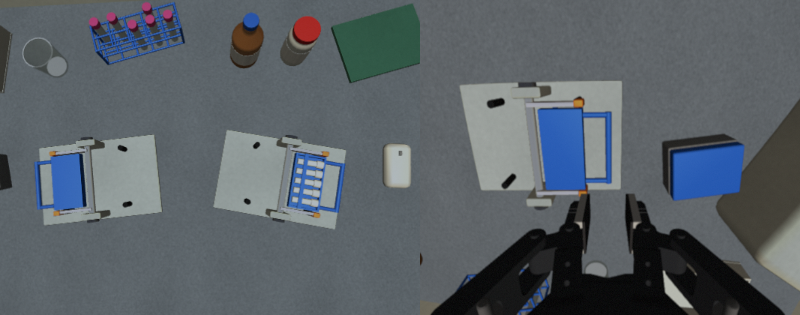

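The pink carrier lies level and upside down on the far side: blue underside up at (68, 182), bar top 5 mm above axle height. The white carrier at (312, 180) is unchanged and the gripper is clear. Handing in.

```bash
python3 -c "
from h import *
print(order.close_job())"
```

```text
the job is handed in; nothing more can be done
None
```

The job is done and handed in at about 14 s. The pink carrier was tugged, swung over the axle and left level and upside down on the +y side of its stand.

- **Tug:** I pulled the bar straight outwards before turning anything. A first try sagged back from about 4.7 mm to 2.5 mm. I re-pulled at once, and the second pull held 5.1–5.6 mm at about 8 N for roughly 0.6 s.
- **Swing:** The bar went from turn 0.1 to the stop, with the tool pointing down. At the stop the highest wrist force I read was about 33 N (31 N of it upward). I eased off before opening the gripper.
- **Last checks:** The wrist camera gave turn ≈ 3.138 and R ≈ 120.1 mm, so the latch is home. The top camera shows the carrier inverted and the white one looks unchanged. The gripper is clear of everything.

Some things disagreed or went less cleanly:
- **Finger height:** The fingertips sat about 25 mm higher than the reported TCP position implies. The first close therefore missed above the bar without touching it, and I corrected this from the wrist camera.
- **Slip in the pads:** The bar slid about 9 mm toward the fingertips during the swing, but it stayed held.
- **Return after the tug:** The latch was still about 2 mm out when the swing began.
- **Top camera:** It put the bar at 118.3 mm from the axle, against 120.1 mm from the wrist camera, which is within the 2 mm calibration.

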